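# Load the mortar prism that fits the open bed of the gauge-bonding jig

### The arm

A 6-joint arm with a two-finger parallel gripper is mounted at the origin on the work surface. World frame = base frame: x ahead of the robot, y to its left, z up, the work surface at z = 0. Lengths are in m, angles in rad, forces in N, time in s.
With the tool pointing down it reaches from about 0.35 to 0.85 m from the base axis. Payload 8.1 kg.
Tool frame: the origin (TCP) lies between the finger pads; the fingertips stand 25 mm ahead of it and the grasp point (between the pads) lies 6 mm ahead of it; z points along the fingers, y is the line along which they close (so a half turn about z gives the same grasp; the last joint's range is limited). The gripper opens to 93 mm and grips with 3 to 60 N. Pads are 15 mm wide; open, the fingers measure 128 mm over their backs; the gripper's body (75 mm by 188 mm) begins 65 mm behind the grasp point.
Start: joints at [1.142, 0.13, 1.488, -0, 1.523, -0.085], TCP at [0.202, 0.565, 0.244] pointing down, gripper open.
Joint ranges: [-2.96, 2.96], [-0.89, 2.26], [0.02, 2.5], [-1.34, 4.48], [0, 2.73], [-2.66, 2.66]. Speed limits (rad/s): [2.39, 2.39, 2.79, 3.14, 3.14, 3.14].

### API

Orientations are given as a rotation vector (axis times angle).
In Python, from plant import robot gives the robot as it stands.
- The arm moves only by the tool arm_command, never from a script. Its argument "increments" is text: rows parted by semicolons, each of 5 numbers parted by spaces: the closure, from 0 (fully open) to 1 (shut), then the shift along the tool's x, y, z in mm, then the turn about the tool's z in rad. A call has 1 to 5 rows; each row is the pose to reach, as a shift and turn from the pose commanded when the call began, along the tool's axes at that moment; what a row does not reach only later rows make up. A row lasts 1/10 s, in which the tool goes at most 50 mm and 8.59 degrees, less where a joint would pass 70% of its speed; a pose out of reach is approached as far as the arm can. A call with a gripper value outside its range is refused whole. The fingers move at their own pace and stop on an object; "grip_force" is the grip in N (left out, the last holds). Time passes only in rows, so rows that repeat a pose let the fingers close. It gives the time, the measured TCP pose, the force, the opening and the grip force at its end, in the units of the state.
- robot.read_state(): the state, without advancing time (a new reading comes with each control period).
- robot.read_camera(name): name is "scene" or "top" or "wrist"; returns the picture (480x640x3 uint8, blue, green, red); there is no depth.
- robot.camera_model(name): a dict with "fx", "fy", "cx", "cy" (pixels), "D" ([k1, k2, p1, p2, k3] as OpenCV has them; the pictures are not rectified), "eye" and "rotation" of the camera in the world. Camera axes: x right, y down, z forward; pixel columns grow to the right and rows downward; lengths in m; the calibration is good to about 2 mm. A picture is of the moment at which its call begins: read the wrist's pose just before it. camera_model takes no time and is no camera call; for the wrist camera it gives the pose at the moment of the call.
- robot.close_job(): hands the job in; it is judged then, once.
The state is a dict: "t": time; "q": joint angles; "dq": joint speeds; "joint_torque": joint torques, N m; "tool_pos": TCP position; "orientation": TCP orientation; "force": force on the tool from outside, world axes, zero at the start; "wrist_torque": the same for the moment, N m; "opening": finger opening in m; "gripper_force": force on a finger pad.
Only numpy, scipy, OpenCV 4.12 (cv2) and the standard library are available. Lean on these libraries where they do the work, as an engineer would, in place of code of your own. Each camera call takes 0.05 s, during which the arm holds its last target. There are 200 camera calls.

### The job

The jig's swing-over hold-down arm lies on one of its two beds; the other bed is open. Take from the bridge rack the prism whose length fits the open bed: draw it out from under the roof and let it lie on the bench, then take it again and lay it in that bed. Then swing the arm over, let it down gently on that prism, and leave the other prism in the rack.

Things in the scene. Friction and masses are not known exactly. Their poses are not given: they have to be found in the camera images.
- prism_long: grey mortar prism, 160 (x) x 36 (y) x 30 (z) mm, 0.36 kg. Origin: centre of its underside; x along its length. Starts in one of the rack's two lanes, lying on the bench, its end sticking out on the rack's -x side by about 75 mm.
- prism_short: grey mortar prism, 110 (x) x 36 (y) x 30 (z) mm, 0.25 kg. Origin: centre of its underside; x along its length. Starts in the other lane, its end sticking out on the rack's -x side by about 50 mm.
- rack: fixed grey bridge rack: a roof 45 (x) x 172 (y) mm, 36 to 42 mm above the bench, on three 10 mm thick walls: two open-ended lanes 71 mm wide, middles at y = +-42.5 mm. No floor: the prisms lie on the bench and slide under the roof along x. Origin: on the bench under the roof's centre; -x (towards the robot) is the side to draw the prisms out of.
- jig: fixed aluminium base plate of the jig, 210 (x) x 235 (y) x 12 (z) mm; origin: centre of its underside on the bench. One bed is centred at y = +70 mm, the other at y = -70 mm; which is which varies. Between them at x = +-62 mm stand two hinge posts 64 mm high, 14 x 24 mm. The hinge axis runs along x at z = 52 mm.
- bed_long: grey plastic bed for the long prism, fixed on the jig. Origin: centre of its underside (12 mm above the bench); x along its length. Floor 6 mm above the origin (18 mm above the bench); walls 8 mm thick rise 16 mm above the floor round an inner space of 172 (x) x 46 (y) mm; the side walls have a finger gap from x = -30 to +30 mm.
- bed_short: the same for the short prism: inner space 122 (x) x 46 (y) mm, walls, floor and finger gap as above.
- clamp (a joint): angle of the hold-down arm about the jig's x axis: 0 lying over the bed at the jig's +y side, 1.57 upright, 3.14 over the bed at -y. Starts lying on one side; gravity holds it there; let go half-way it falls hard. Heavy hinge block 90 x 40 x 24 mm, then a plate 44 mm wide (x), 8 mm thick, to 105 mm from the hinge, then the handle; lying, its axis is at z = 52 mm, on top of a prism in the bed.
- clamp_pad (a point): point on the hold-down arm 70 mm from the hinge axis: above the middle of the bed on which the arm lies.
- clamp_grip (a point): grip point of the hold-down arm, on the axis of its round black handle bar (14 mm thick, parallel to the jig's x axis), 145 mm from the hinge axis, at x = -50 mm of the jig. The bar is free for 25 mm either way along x; take it from above, fingers closing across the bar. 52 mm above the bench when the arm lies down.
- wash_bottle: bystander: white wash bottle with blue cap, radius 33 mm, 160 mm high, origin under its centre.
- jar: bystander: amber glass jar, radius 30 mm, 75 mm high, origin under its centre.
- carton: bystander: cardboard carton 90 x 60 x 45 mm, origin under its centre.

How it is judged:
By the outcome, as a careful person would: the job done as asked, in the order asked, and still so for the second after the job is handed in, with the robot touching nothing.
It also fails if it takes over 61 s, if anything falls off the work surface, if the arm or the gripper's body presses on something with over 40 N, if the wrist force passes 120 N, or if a joint passes its speed limit or range.

## Working session

There is one attempt and no reset: what is moved stays moved. The work goes in short steps, Python scripts to look and compute and a tool call to move; the robot and the scene stay as the last step left them, time stands still between calls to the robot, and variables do not carry over. Pictures are saved under pics/ and viewed, at most 10 in all, crops included, and the job is handed in when it is done.

Besides the shell and the picture viewer there is one more tool, called after "Request:" as a command line: name --argument value ..., lists and objects as JSON in quotes. arm_command: Moves the arm, as the interface text tells. Its arguments: {"type":"object","properties":{"increments":{"type":"string"},"grip_force":{"type":"number"}},"required":["increments"]}

```bash
ls; mkdir -p pics; cat > h.py <<'E'
import numpy as np, cv2
from plant import robot
from scipy.spatial.transform import Rotation as R
def ray(m,uv):
    K=np.array([[m['fx'],0,m['cx']],[0,m['fy'],m['cy']],[0,0,1.]])
    p=cv2.undistortPoints(np.array(uv,float).reshape(-1,1,2),K,np.array(m['D'],float)).reshape(-1,2)
    d=np.c_[p,np.ones(len(p))]@np.array(rot(m)).T
    return np.array(m['eye'],float),d
def rot(m):
    r=np.array(m['rotation'],float)
    return r if r.shape==(3,3) else R.from_rotvec(r).as_matrix()
def onz(m,uv,z):
    e,d=ray(m,uv); return e+d*((z-e[2])/d[:,2])[:,None]
def proj(m,P):
    K=np.array([[m['fx'],0,m['cx']],[0,m['fy'],m['cy']],[0,0,1.]])
    r=rot(m).T; return cv2.projectPoints(np.array(P,float).reshape(-1,3),cv2.Rodrigues(r)[0],-r@np.array(m['eye'],float),K,np.array(m['D'],float))[0].reshape(-1,2)
def tri(m1,u1,m2,u2):
    A=[];b=[]
    for m,u in((m1,u1),(m2,u2)):
        e,d=ray(m,[u]);d=d[0]/np.linalg.norm(d[0]);P=np.eye(3)-np.outer(d,d);A.append(P);b.append(P@e)
    return np.linalg.lstsq(np.vstack(A),np.hstack(b),rcond=None)[0]
E
python3 - <<'E'
from h import *
for n in('top','scene'):
    im=robot.read_camera(n);cv2.imwrite(f'pics/{n}0.png',im);m=robot.camera_model(n);print(n,m)
s=robot.read_state();print(s)
E
```

```text
pics
top {'fx': 495.1301161890112, 'fy': 495.1301161890112, 'cx': 317.8111760120414, 'cy': 241.13251340658667, 'D': array([-0.0938339,  0.       ,  0.       ,  0.       ,  0.       ]), 'eye': array([0.28123564, 0.0523494 , 1.33419687]), 'rotation': array([-2.22444742,  1.96255817, -0.21879421])}
scene {'fx': 481.5584376706821, 'fy': 481.5584376706821, 'cx': 318.11957191588726, 'cy': 235.33890656185244, 'D': array([0.02762059, 0.        , 0.        , 0.        , 0.        ]), 'eye': array([1.0763483 , 0.59612635, 0.98454799]), 'rotation': array([-1.05775447, -2.52833253,  0.87435063])}
{'t': 0.1, 'q': array([ 1.14160229e+00,  1.31102704e-01,  1.48911475e+00,  1.00290520e-05,
        1.52300441e+00, -8.53735685e-02]), 'dq': array([-5.81646256e-06, -9.53814611e-04, -6.04927728e-04,  1.91358063e-04,
       -4.57987321e-04, -4.76241512e-05]), 'joint_torque': array([ 1.10253775e-03, -5.61333847e+01, -4.93098807e+01,  7.70556531e-02,
        2.89990852e-02, -7.47786839e-05]), 'tool_pos': array([0.20202417, 0.56448667, 0.24271267]), 'orientation': array([-5.37343731e-01, -3.09486584e+00,  2.47058432e-03]), 'force': array([ 0.07167474,  0.36479312, -0.15311372]), 'wrist_torque': array([ 0.00248377, -0.04733762, -0.00956487]), 'gripper_force': 0.0, 'opening': 0.09285484503101539}
```

View pics/top0.png

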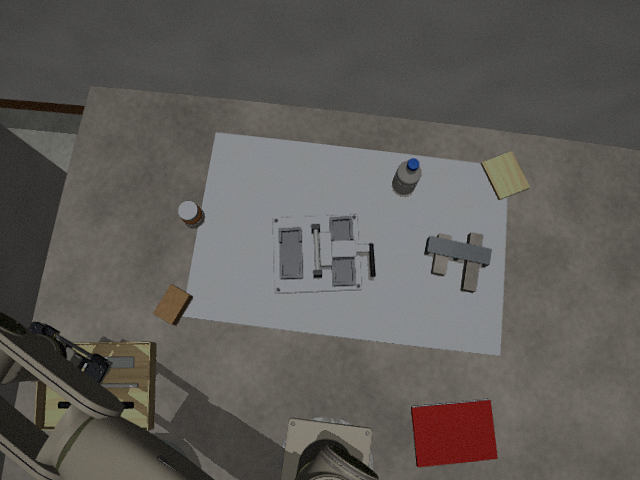

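View pics/scene0.png

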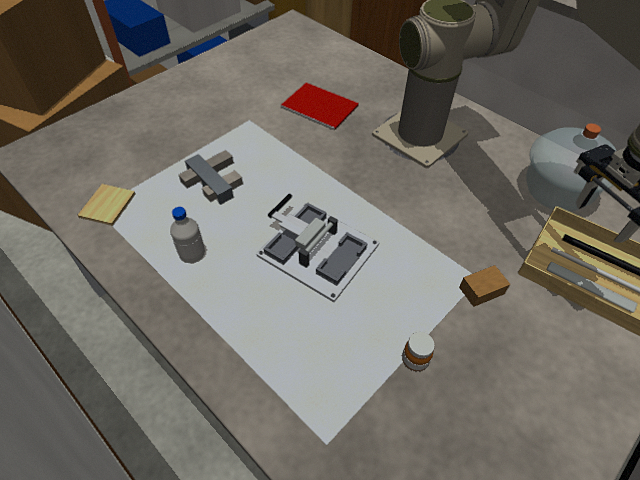

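The top view shows the jig at about (317,253) with the arm lying over the right-hand bed. The left-hand bed, at (291,253), is open and looks like the short one. The rack is at (458,250): the short prism is in the left lane with its end near (440,270), the long one in the right lane near (470,290). The scene view agrees. Next I get rough positions and an enlarged crop.

```bash
python3 - <<'E'
from h import *
m=robot.camera_model('top');im=cv2.imread('pics/top0.png')
cv2.imwrite('pics/crop0.png',cv2.resize(im[195:305,260:500],None,fx=3.3,fy=3.3,interpolation=cv2.INTER_CUBIC))
print(onz(m,[(277,219),(355,216),(360,290),(278,290),(317,253),(458,250),(440,274),(470,290)],0.02).round(3))
print(onz(m,[(281,228),(302,228),(281,278),(302,278)],0.034).round(3))
w=robot.camera_model('wrist');s=robot.read_state();T=R.from_rotvec(s['orientation']).as_matrix()
print('cam in tool',T.T@(np.array(w['eye'])-s['tool_pos']),(T.T@rot(w)).round(3),w['fx'],w['cx'],w['cy'])
E
```

```text
[[ 0.624  0.209  0.02 ]
 [ 0.66  -0.003  0.02 ]
 [ 0.458 -0.038  0.02 ]
 [ 0.431  0.179  0.02 ]
 [ 0.543  0.088  0.02 ]
 [ 0.599 -0.293  0.02 ]
 [ 0.527 -0.248  0.02 ]
 [ 0.494 -0.333  0.02 ]]
[[0.597 0.193 0.034]
 [0.604 0.137 0.034]
 [0.462 0.174 0.034]
 [0.469 0.119 0.034]]
cam in tool [ 0.07051541 -0.00043816 -0.14016269] [[ 0.001 -0.968 -0.252]
 [ 1.     0.001 -0.001]
 [ 0.001 -0.252  0.968]] 366.6640387276755 318.5560702357231 242.15177766502995
```

View pics/crop0.png

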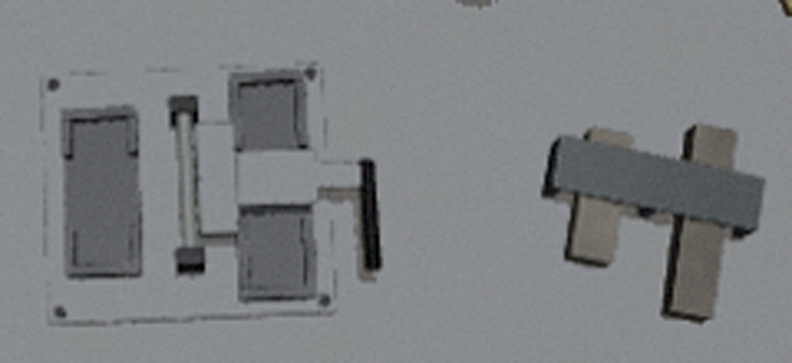

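The crop confirms it: the open bed on the left (crop 62–140 × 108–277) is the short one. The short prism lies in the left lane, with its free end at crop (590,262). The handle is at crop (370,215). Next come the wrist views.

```bash
cat >> h.py <<'E'
def go(x,y,z,yaw):
    """shift (mm, tool axes) and turn from measured pose to world TCP target; tool y along world yaw+90deg"""
    s=robot.read_state();T=R.from_rotvec(s['orientation']).as_matrix()
    d=T.T@(np.array([x,y,z])-s['tool_pos'])*1000
    psi=np.arctan2(T[1,1],T[0,1]);w=yaw+np.pi/2-psi;w=(w+np.pi/2)%np.pi-np.pi/2
    print('t%.2f pos'%s['t'],s['tool_pos'].round(4),'yaw',round(psi-np.pi/2,3),'tilt',T[:,2].round(3),'| shift',d.round(1),'turn',round(-w,3),'F',s['force'].round(1),'op',round(s['opening'],4))
E
python3 -c "
from h import *
go(.50,.06,.27,.13)"
```

```text
t0.10 pos [0.202  0.5645 0.2427] yaw -0.344 tilt [-0.001 -0.001 -1.   ] | shift [-450.6 -374.6  -26.7] turn -0.474 F [ 0.1  0.4 -0.2] op 0.0929
```

Request:
arm_command --increments "0.35 -37 -31 -2 0; 0.35 -75 -62 -4 0; 0.35 -112 -94 -7 0; 0.35 -150 -125 -9 0; 0.35 -187 -156 -11 0"

```text
t: 0.6
tool_pos: [0.3261, 0.3531, 0.2543]
orientation: [-0.537, -3.095, 0.001]
force: [0.4, 0.3, -0.1]
opening: 0.0612
gripper_force: 0.0
```

Request:
arm_command --increments "0.35 -37 -31 -2 0; 0.35 -75 -62 -4 0; 0.35 -112 -94 -7 0; 0.35 -150 -125 -9 0; 0.35 -187 -156 -11 0"

```text
t: 1.1
tool_pos: [0.4497, 0.1431, 0.2656]
orientation: [0.537, 3.095, 0.0]
force: [0.3, 1.2, -0.1]
opening: 0.0608
gripper_force: 0.0
```

Request:
arm_command --increments "0.35 -35 -29 -2 -0.12; 0.35 -60 -50 -4 -0.24; 0.35 -76 -63 -5 -0.36; 0.35 -76 -63 -5 -0.47; 0.35 -76 -63 -5 -0.47"

```text
t: 1.6
tool_pos: [0.4994, 0.0594, 0.2701]
orientation: [0.198, -3.134, -0.0]
force: [-0.6, -0.1, -0.6]
opening: 0.06
gripper_force: 0.0
```

Request:
arm_command --increments "0.35 0 0 0 0; 0.35 0 0 0 0; 0.35 0 0 0 0"

```text
t: 1.9
tool_pos: [0.4993, 0.0607, 0.2706]
orientation: [0.197, -3.135, -0.0]
force: [-0.3, 0.3, 0.0]
opening: 0.0603
gripper_force: 0.0
```

```bash
cat > snap.py <<'E'
import sys,pickle
from h import *
n=sys.argv[1];m=robot.camera_model('wrist');im=robot.read_camera('wrist');cv2.imwrite(f'pics/{n}.png',im);pickle.dump(m,open(f'pics/{n}.pkl','wb'))
E
python3 snap.py w1; python3 -c "
from h import *
go(.50,-.18,.27,.13)"
```

```text
t1.95 pos [0.4993 0.0606 0.2707] yaw 0.126 tilt [ 0.  0. -1.] | shift [  29.5 -238.8    0.7] turn -0.004 F [-0.  -0.2 -0.7] op 0.0605
```

View pics/w1.png

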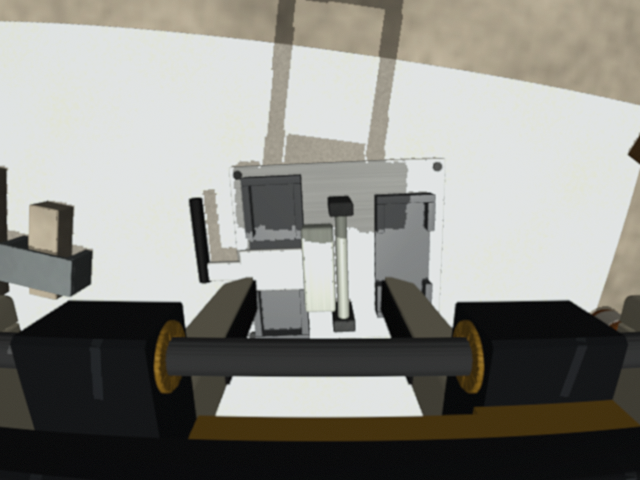

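The wrist picture is turned: top is towards the robot, left is −y. The open short bed is at (405,250), the handle at (200,240), the jig screws at (237,175) and (437,167), and the gripper hides the lower part. I will move the tool further out in +x.

Request:
arm_command --increments "0.35 -40 -25 0 0; 0.35 -80 -30 0 0; 0.35 -120 -40 0 0; 0.35 -120 -40 0 0; 0.35 -120 -40 0 0"

```text
t: 2.45
tool_pos: [0.6235, 0.0358, 0.2691]
orientation: [0.197, -3.133, -0.0]
force: [-0.6, 0.3, 0.4]
opening: 0.0603
gripper_force: 0.0
```

```bash
python3 snap.py w2; python3 -c "
from h import *
go(.62,-.22,.27,.13)"
```

```text
t2.50 pos [0.6231 0.0359 0.2703] yaw 0.126 tilt [-0.001  0.    -1.   ] | shift [ 3.530e+01 -2.535e+02  2.000e-01] turn -0.004 F [ 0.2  0.4 -0.2] op 0.0608
```

Request:
arm_command --increments "0.35 20 -45 0 0; 0.35 20 -90 0 0; 0.35 20 -135 0 0; 0.35 20 -180 0 0; 0.35 20 -225 0 0"

```text
t: 3.0
tool_pos: [0.6314, -0.1911, 0.2729]
orientation: [-0.199, 3.133, -0.002]
force: [0.8, 1.3, 0.5]
opening: 0.0607
gripper_force: 0.0
```

Request:
arm_command --increments "0.35 0 0 0 0; 0.35 0 0 0 0"

```text
t: 3.2
tool_pos: [0.6313, -0.1906, 0.2719]
orientation: [-0.195, 3.134, -0.0]
force: [-0.2, 1.1, 0.8]
opening: 0.0604
gripper_force: 0.0
```

```bash
python3 snap.py w3; python3 - <<'E'
from h import *
a=cv2.imread('pics/w2.png');b=cv2.imread('pics/w3.png')
cv2.imwrite('pics/w23.png',np.vstack([cv2.resize(a[:300],(640,300)),b[:300]]))
go(.5,-.2,.27,.13)
E
```

```text
t3.25 pos [ 0.6316 -0.1894  0.2719] yaw 0.126 tilt [ 0.001  0.    -1.   ] | shift [131.9   6.    1.7] turn -0.004 F [-1.2  0.4 -0.1] op 0.0604
```

View pics/w23.png

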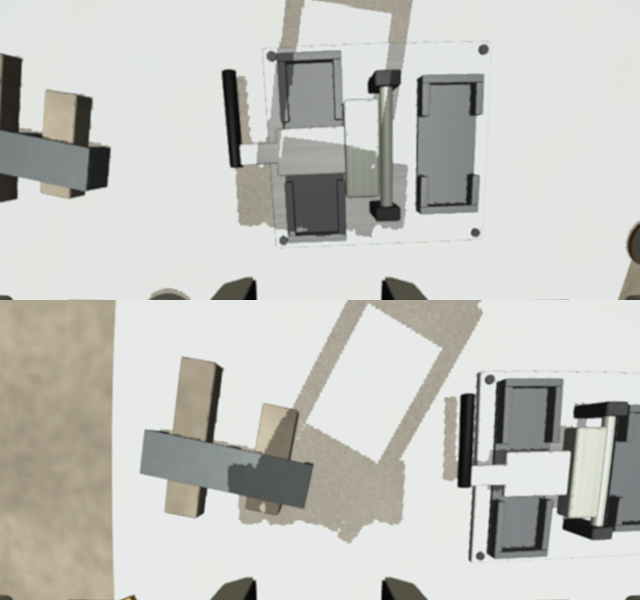

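w2 (upper) shows the four jig screws at (271,56), (484,49), (475,232) and (283,240), the open bed at (448,145) and the handle at (232,118). w3 (lower, rows less 300) shows the short prism's free end at about (280,107) and the handle at (466,140). I enlarge the prisms and measure the screws, bed and handle with masks.

```bash
python3 - <<'E'
from h import *
import pickle
a=cv2.imread('pics/w2.png');b=cv2.imread('pics/w3.png');m2=pickle.load(open('pics/w2.pkl','rb'));m3=pickle.load(open('pics/w3.pkl','rb'))
A=cv2.resize(a[75:215,0:125],None,fx=4,fy=4,interpolation=cv2.INTER_CUBIC);B=cv2.resize(b[85:225,225:325],None,fx=4,fy=4,interpolation=cv2.INTER_CUBIC)
cv2.imwrite('pics/pr.png',np.hstack([A[:,:360],B]))
def blobs(im,thr,lo,hi,ylim=300):
    g=cv2.cvtColor(im,cv2.COLOR_BGR2GRAY)[:ylim];mk=(g<thr).astype(np.uint8)
    n,l,st,c=cv2.connectedComponentsWithStats(mk)
    return [(c[i].round(1),st[i],cv2.minAreaRect(np.argwhere(l==i)[:,::-1].astype(np.float32))) for i in range(1,n) if lo<st[i,4]<hi]
for nm,im,m in(('w2',a,m2),('w3',b,m3)):
    for thr in(55,80,125):
        for c,s,r in blobs(im,thr,30,9000): print(nm,thr,c,s,np.round(r[0],1),np.round(r[1],1),round(r[2],1),onz(m,[r[0]],.034)[0].round(4))
E
```

```text
w2 55 [10.1 94. ] [   0   56   21   77 1279] [10.  93.9] [17.6 75.5] 2.7 [ 0.5332 -0.2966  0.034 ]
w2 55 [306.2  61.3] [285  60  48   5 106] [308.5  61.7] [ 3.1 47.1] 88.0 [0.4744 0.0071 0.034 ]
w2 55 [232.  116.2] [ 223   70   19   97 1138] [232.5 118.1] [96.9 12.6] 85.0 [ 0.5352 -0.0609  0.034 ]
w2 55 [394.8  78.9] [389  71  11  18 140] [394.9  79.2] [ 9.3 17.9] 13.0 [0.4792 0.0917 0.034 ]
w2 55 [373.5  85.1] [369  73  15  20 140] [374.9  84.2] [14.2 18.4] 35.5 [0.4865 0.0732 0.034 ]
w2 55 [419.5  96.8] [418  78   4  38 148] [419.5  96.5] [37.  3.] 90.0 [0.4917 0.1183 0.034 ]
w2 55 [468.3  95.1] [433  83  43  32 188] [454.   98.5] [31. 42.] 90.0 [0.4885 0.1526 0.034 ]
w2 55 [ 82.2 120.8] [ 74  96  17  51 614] [ 82.1 121. ] [13.  49.1] 5.0 [ 0.5539 -0.2152  0.034 ]
w2 55 [ 34.2 134.8] [ 25 133  17   5  36] [ 33.2 134.2] [16.3  2.7] 11.3 [ 0.5721 -0.2703  0.034 ]
w2 55 [ 97.7 167.3] [ 87 147  23  42 763] [ 97.8 167.8] [19.3 42.1] 4.8 [ 0.5995 -0.1982  0.034 ]
w2 55 [  7.3 187.1] [  0 174  17  27 389] [  8. 187.] [26. 16.] 90.0 [ 0.6309 -0.3034  0.034 ]
w2 55 [468.9 189.3] [466 174   
[... 8397 characters left out ...]
6308 -0.3148  0.034 ]
w3 125 [471.6 222.8] [469 186   6  75 173] [471.6 223. ] [ 2.4 74.1] 3.1 [ 0.618  -0.0281  0.034 ]
w3 125 [533.6 231. ] [498 196  54  58 839] [524.6 224.6] [47.7 60.7] 5.6 [0.6121 0.031  0.034 ]
w3 125 [479.8 255.6] [476 252   8   8  45] [479.8 255.8] [6.4 7.1] 45.0 [ 0.6526 -0.0106  0.034 ]
w3 125 [237.6 290.4] [211 278  46  22 731] [233.5 288.5] [21. 45.] 90.0 [ 0.7238 -0.2742  0.034 ]
w3 125 [399.5 290.4] [381 278  46  22 727] [403.5 288.5] [45. 21.] 0.0 [ 0.7002 -0.0873  0.034 ]
w3 125 [  5.3 297.2] [  0 295  13   5  56] [  6. 297.] [ 4. 12.] 90.0 [ 0.7729 -0.5486  0.034 ]
w3 125 [633.1 297.6] [626 296  14   4  51] [632.5 297.5] [ 3. 13.] 90.0 [0.6803 0.1924 0.034 ]
```

View pics/pr.png

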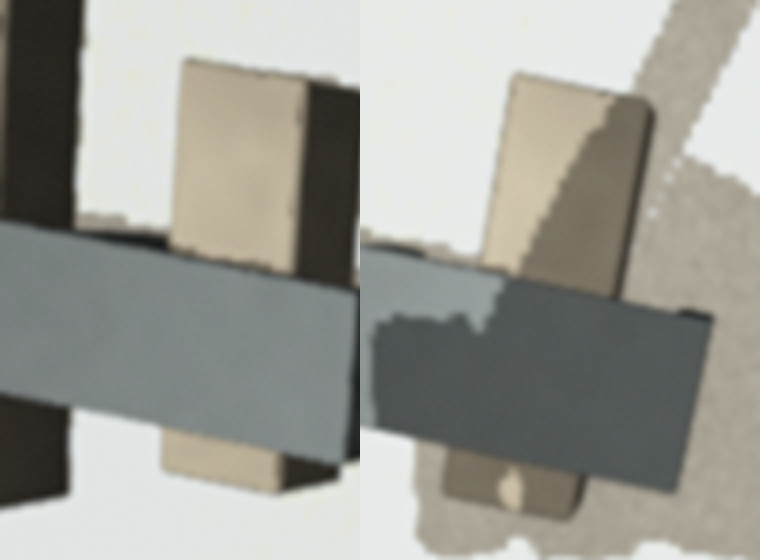

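The crops show the short prism's top corners. In w2 they are (46.2,90), (76.7,94.7), (70.2,197.7) and (40.7,191.7). In w3 they are (263.2,103.5), (297,109.5), (278.5,214.5) and (246,208.7). I triangulate these.

```bash
python3 - <<'E'
from h import *
import pickle
m2=pickle.load(open('pics/w2.pkl','rb'));m3=pickle.load(open('pics/w3.pkl','rb'))
P2=[(46.2,90),(76.7,94.7),(70.2,197.7),(40.7,191.7)];P3=[(263.2,103.5),(297,109.5),(278.5,214.5),(246,208.7)]
t=np.array([tri(m2,a,m3,b) for a,b in zip(P2,P3)]);print('prism',t.round(4))
for m,P in((m2,P2),(m3,P3)):
    q=onz(m,P,.03);c=q.mean(0);d=q[2]+q[3]-q[0]-q[1];print('z30',c.round(4),'yaw',round(np.arctan2(d[1],d[0]),3),'L',np.linalg.norm(d)/2,'W',np.linalg.norm(q[1]+q[2]-q[0]-q[3])/2)
print('bar tri',tri(m2,(232.5,118),m3,(465.7,140)).round(4),'screw tri',tri(m2,(271,56.3),m3,(489.1,79.1)),tri(m2,(283.4,239.9),m3,(479.8,255.7)))
q=onz(m2,[(271,56.3),(483,49.1),(474.6,232.1),(283.4,239.9)],.012);c=q.mean(0);d=q[2]+q[3]-q[0]-q[1];e=q[1]+q[2]-q[0]-q[3]
print('jig',q.round(4),c.round(4),'yaw',np.arctan2(d[1],d[0]),np.arctan2(-e[0],e[1]),np.linalg.norm(d)/2,np.linalg.norm(e)/2)
y=np.arctan2(d[1],d[0]);J=lambda x,yy:c[:2]+np.array([x*np.cos(y)-yy*np.sin(y),x*np.sin(y)+yy*np.cos(y)])
print('bed+y',J(0,.07),'grip',J(-.05,-.145),'hinge',J(-.05,0),'gripend',J(-.05,.145))
b=onz(m2,[(417.5,77),(484,74.5),(477.5,209.5),(417,213.5)],.034);print('bed outer corners',b.round(4),b.mean(0))
E
```

```text
prism [[ 0.526  -0.2598  0.0275]
 [ 0.5279 -0.2255  0.0276]
 [ 0.6357 -0.233   0.0293]
 [ 0.6334 -0.2679  0.029 ]]
z30 [ 0.5807 -0.2454  0.03  ] yaw -0.083 L 0.10711878778700497 W 0.03432336312999339
z30 [ 0.5808 -0.2464  0.03  ] yaw -0.074 L 0.10796486079826244 W 0.0344164233352938
bar tri [ 0.5357 -0.0579  0.0468] screw tri [ 0.4689126  -0.03229599  0.01219269] [6.57757501e-01 4.48615764e-04 1.19716486e-02]
jig [[ 4.691e-01 -3.230e-02  1.200e-02]
 [ 4.321e-01  1.808e-01  1.200e-02]
 [ 6.215e-01  2.129e-01  1.200e-02]
 [ 6.577e-01  4.000e-04  1.200e-02]] [0.5451 0.0904 0.012 ] yaw 0.169934871993005 0.17046765886433415 0.19176829309987817 0.21587154795037983
bed+y [0.53324335 0.15943246] grip [ 0.52032396 -0.06092654] hinge [0.49580183 0.08198485] gripend [0.47127969 0.22489624]
bed outer corners [[0.4741 0.1132 0.034 ]
 [0.4617 0.1779 0.034 ]
 [0.5935 0.2001 0.034 ]
 [0.6061 0.137  0.034 ]] [0.53386222 0.15704639 0.034     ]
```

```bash
python3 -c "
from h import *
go(.543,-.243,.10,-.078)"
```

```text
t3.25 pos [ 0.6316 -0.1894  0.2719] yaw 0.126 tilt [ 0.001  0.    -1.   ] | shift [ 94.8 -42.  171.8] turn 0.204 F [-1.2  0.4 -0.1] op 0.0604
```

Request:
arm_command --increments "0.35 40 -20 10 0.1; 0.35 80 -40 20 0.204; 0.35 95 -42 60 0.204; 0.35 95 -42 105 0.204; 0.35 95 -42 150 0.204"

```text
t: 3.75
tool_pos: [0.5433, -0.2424, 0.1211]
orientation: [0.12, 3.136, -0.002]
force: [-0.0, 0.4, -1.5]
opening: 0.0605
gripper_force: 0.0
```

Request:
arm_command --increments "0.35 0 0 20 0; 0.35 0 0 20 0; 0.35 0 0 20 0"

```text
t: 4.05
tool_pos: [0.5436, -0.2425, 0.1019]
orientation: [0.119, 3.138, -0.0]
force: [0.5, 0.3, 1.2]
opening: 0.0603
gripper_force: 0.0
```

```bash
python3 -c "
from h import *
go(.543,-.243,.028,-.078)"
```

```text
t4.05 pos [ 0.5436 -0.2425  0.1019] yaw -0.076 tilt [ 0.001 -0.    -1.   ] | shift [ 0.6 -0.5 73.9] turn 0.002 F [0.5 0.3 1.2] op 0.0603
```

Request:
arm_command --increments "0.35 0 0 30 0; 0.35 0 0 55 0; 0.35 0 0 73 0; 0.35 0 0 73 0; 0.35 0 0 73 0" --grip_force 25

```text
t: 4.55
tool_pos: [0.5446, -0.2441, 0.0301]
orientation: [0.121, 3.137, -0.002]
force: [-0.3, -0.6, -0.1]
opening: 0.0605
gripper_force: 0.0
```

Request:
arm_command --increments "0.8 0 0 0 0; 0.8 0 0 0 0; 0.8 0 0 0 0; 0.8 0 0 0 0; 0.8 0 0 0 0"

```text
t: 5.05
tool_pos: [0.5436, -0.244, 0.0285]
orientation: [0.122, 3.138, -0.001]
force: [-1.2, 1.3, 6.3]
opening: 0.0356
gripper_force: 25.0
```

Request:
arm_command --increments "0.8 10 0 0 0; 0.8 30 0 0 0; 0.8 50 0 0 0; 0.8 70 0 0 0; 0.8 85 0 0 0"

```text
t: 5.55
tool_pos: [0.4582, -0.2376, 0.0285]
orientation: [0.122, 3.137, -0.002]
force: [6.0, -0.6, 3.5]
opening: 0.0356
gripper_force: 25.0
```

Request:
arm_command --increments "0.8 8 0 0 0; 0.8 8 0 0 0; 0.8 8 0 0 0; 0.6 8 0 0 0"

```text
t: 5.95
tool_pos: [0.4497, -0.2365, 0.0276]
orientation: [-0.122, -3.138, -0.0]
force: [0.9, -0.4, 0.3]
opening: 0.0368
gripper_force: 0.0
```

Request:
arm_command --increments "0.4 0 0 0 0; 0.4 0 0 0 0; 0.4 0 0 -40 0; 0.4 0 0 -80 0; 0.4 0 0 -80 0"

```text
t: 6.45
tool_pos: [0.4536, -0.2386, 0.1134]
orientation: [0.122, 3.132, -0.007]
force: [1.0, -1.8, 0.7]
opening: 0.0557
gripper_force: 0.0
```

Request:
arm_command --increments "0.4 -50 0 -50 0; 0.4 -100 0 -80 0; 0.4 -140 0 -80 0; 0.4 -140 0 -80 0; 0.4 -140 0 -80 0"

```text
t: 6.95
tool_pos: [0.5918, -0.2472, 0.1871]
orientation: [0.12, 3.139, -0.0]
force: [0.7, -0.4, 0.5]
opening: 0.0557
gripper_force: 0.0
```

```bash
python3 snap.py w4; python3 -c "
from h import *
go(.491,-.24,.10,-.078)
a=cv2.imread('pics/w4.png');print(proj(robot.camera_model('wrist'),[(.49,-.24,.03)]))"
```

```text
t7.00 pos [ 0.5901 -0.2471  0.1863] yaw -0.077 tilt [-0.001  0.001 -1.   ] | shift [99.2 -0.6 86.5] turn 0.001 F [-0.1 -1.3  0.4] op 0.0559
[[318.14926366 108.11082103]]
```

View pics/w4.png

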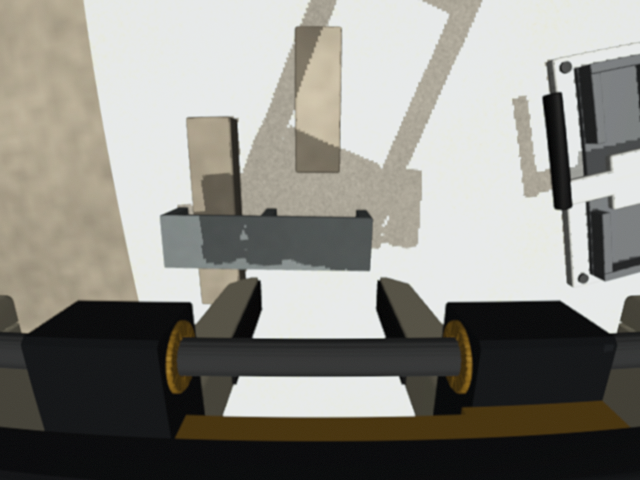

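The short prism lies clear of the rack, with top corners at (296,27), (341,27), (339,173) and (295,171). The long prism is still in the rack.

```bash
python3 - <<'E'
from h import *
import pickle
m=pickle.load(open('pics/w4.pkl','rb'))
q=onz(m,[(295.5,27),(341,27),(340,172.5),(295,171)],.03);c=q.mean(0);d=q[2]+q[3]-q[0]-q[1];y=np.arctan2(d[1],d[0]);print(q.round(4),c,y)
go(c[0],c[1],.10,y)
E
```

```text
[[ 0.4321 -0.2526  0.03  ]
 [ 0.4347 -0.2188  0.03  ]
 [ 0.5424 -0.2266  0.03  ]
 [ 0.5385 -0.2624  0.03  ]] [ 0.48695265 -0.24010894  0.03      ] -0.08144392216762512
t7.00 pos [ 0.5901 -0.2471  0.1863] yaw -0.077 tilt [-0.001  0.001 -1.   ] | shift [103.2  -1.   86.5] turn 0.005 F [-0.1 -1.3  0.4] op 0.0559
```

Request:
arm_command --increments "0.4 45 0 10 0; 0.4 85 0 40 0; 0.4 103 -1 80 0; 0.4 103 -1 115 0; 0.4 103 -1 140 0"

```text
t: 7.5
tool_pos: [0.4832, -0.2391, 0.0441]
orientation: [-0.124, -3.135, -0.003]
force: [0.3, -1.3, 0.7]
opening: 0.0556
gripper_force: 0.0
```

Request:
arm_command --increments "0.4 0 0 18 0; 0.4 0 0 18 0; 0.4 0 0 18 0"

```text
t: 7.8
tool_pos: [0.4854, -0.2399, 0.0288]
orientation: [-0.123, -3.137, -0.002]
force: [0.7, 1.1, -0.2]
opening: 0.0557
gripper_force: 0.0
```

Request:
arm_command --increments "0.8 0 0 0 0; 0.8 0 0 0 0; 0.8 0 0 0 0; 0.8 0 0 0 0; 0.8 0 0 0 0" --grip_force 30

```text
t: 8.3
tool_pos: [0.4873, -0.2405, 0.03]
orientation: [0.122, 3.139, -0.0]
force: [-1.7, 1.7, 4.6]
opening: 0.0357
gripper_force: 30.0
```

```bash
python3 - <<'E'
from h import *
go(.487,-.24,.028,-.08)
go(.5334,.159,.138,.17)
E
```

```text
t8.30 pos [ 0.4873 -0.2405  0.03  ] yaw -0.078 tilt [ 0. -0. -1.] | shift [0.3 0.4 2. ] turn 0.002 F [-1.7  1.7  4.6] op 0.0357
t8.30 pos [ 0.4873 -0.2405  0.03  ] yaw -0.078 tilt [ 0. -0. -1.] | shift [ -15.   401.8 -108. ] turn -0.248 F [-1.7  1.7  4.6] op 0.0357
```

Request:
arm_command --increments "0.8 0 0 -20 0; 0.8 0 0 -60 0; 0.8 0 0 -100 0; 0.8 0 30 -130 0; 0.8 -3 75 -140 0"

```text
t: 8.8
tool_pos: [0.4976, -0.1676, 0.1738]
orientation: [0.127, 3.133, -0.005]
force: [1.5, 0.2, -1.5]
opening: 0.0359
gripper_force: 30.0
```

Request:
arm_command --increments "0.8 -3 45 0 0; 0.8 -5 90 0 0; 0.8 -7 135 0 0; 0.8 -9 180 0 0; 0.8 -11 225 0 0"

```text
t: 9.3
tool_pos: [0.5241, 0.0595, 0.1692]
orientation: [-0.122, -3.139, 0.0]
force: [0.9, -0.2, -2.8]
opening: 0.0359
gripper_force: 30.0
```

Request:
arm_command --increments "0.8 0 40 0 -0.08; 0.8 -1 75 0 -0.16; 0.8 -1 102 0 -0.248; 0.8 -1 102 0 -0.248; 0.8 -1 102 0 -0.248"

```text
t: 9.8
tool_pos: [0.5329, 0.1595, 0.169]
orientation: [0.268, -3.129, 0.001]
force: [0.6, -1.4, -2.7]
opening: 0.0358
gripper_force: 30.0
```

Request:
arm_command --increments "0.8 0 0 0 0; 0.8 0 0 0 0"

```text
t: 10.0
tool_pos: [0.5334, 0.1581, 0.1695]
orientation: [0.264, -3.13, 0.0]
force: [-0.1, 0.4, -2.6]
opening: 0.0358
gripper_force: 30.0
```

```bash
python3 - <<'E'
from h import *
go(.5334,.159,.068,.17)
cv2.imwrite('pics/t5.png',robot.read_camera('top'))
E
```

```text
t10.00 pos [0.5334 0.1581 0.1695] yaw 0.168 tilt [-0. -0. -1.] | shift [ -0.2   0.9 101.5] turn -0.002 F [-0.1  0.4 -2.6] op 0.0358
```

Request:
arm_command --increments "0.8 0 1 40 0; 0.8 0 1 80 0; 0.8 0 1 100 0; 0.8 0 1 107 0; 0.8 0 1 107 0"

```text
t: 10.55
tool_pos: [0.5326, 0.1595, 0.0619]
orientation: [0.265, -3.129, 0.0]
force: [0.8, 0.3, -1.1]
opening: 0.0356
gripper_force: 30.0
```

Request:
arm_command --increments "0.8 0 0 3 0; 0.8 0 0 6 0; 0.8 0 0 9 0; 0.8 0 0 11 0; 0.8 0 0 11 0"

```text
t: 11.05
tool_pos: [0.5331, 0.1602, 0.0515]
orientation: [0.267, -3.13, 0.0]
force: [0.0, -0.0, -2.4]
opening: 0.0361
gripper_force: 30.0
```

Request:
arm_command --increments "0.8 0 0 1.5 0; 0.8 0 0 3 0; 0.8 0 0 3.5 0; 0.8 0 0 3.5 0"

```text
t: 11.45
tool_pos: [0.5332, 0.1602, 0.0481]
orientation: [0.267, -3.13, 0.0]
force: [-0.1, -0.3, -2.4]
opening: 0.036
gripper_force: 30.0
```

```bash
python3 - <<'E'
from h import *
go(.5334,.159,.048,.17)
E
```

```text
t11.45 pos [0.5332 0.1602 0.0481] yaw 0.17 tilt [-0. -0. -1.] | shift [-0.  -1.2  0.1] turn 0.0 F [-0.1 -0.3 -2.4] op 0.036
```

Still a hair above the floor, so I lower a little more and release. Then I back up and look.

Request:
arm_command --increments "0.8 0 0 1 0; 0.8 0 0 1.5 0; 0.8 0 0 1.5 0"

```text
t: 11.75
tool_pos: [0.5333, 0.1602, 0.048]
orientation: [0.267, -3.13, 0.0]
force: [-7.7, -1.4, 11.0]
opening: 0.0357
gripper_force: 30.0
```

Request:
arm_command --increments "0.58 0 0 0 0; 0.5 0 0 0 0; 0.45 0 0 0 0; 0.45 0 0 -20 0; 0.45 0 0 -60 0"

```text
t: 12.25
tool_pos: [0.5302, 0.1595, 0.1033]
orientation: [0.266, -3.123, 0.001]
force: [0.5, -0.7, 0.4]
opening: 0.0513
gripper_force: 0.0
```

Request:
arm_command --increments "0.45 -35 0 -35 0; 0.45 -75 0 -60 0; 0.45 -110 0 -100 0; 0.45 -120 0 -130 0; 0.45 -120 0 -130 0"

```text
t: 12.75
tool_pos: [0.6555, 0.1811, 0.2429]
orientation: [-0.266, 3.121, 0.002]
force: [0.7, 0.7, 0.4]
opening: 0.0511
gripper_force: 0.0
```

```bash
python3 snap.py w6; python3 - <<'E'
from h import *
go(.5203,-.061,.12,.17)
E
```

```text
t12.80 pos [0.6537 0.1809 0.2397] yaw 0.17 tilt [ 0.005  0.001 -1.   ] | shift [ 173.1 -215.8  118.7] turn 0.0 F [-0.7 -0.4 -0.6] op 0.0512
```

View pics/w6.png

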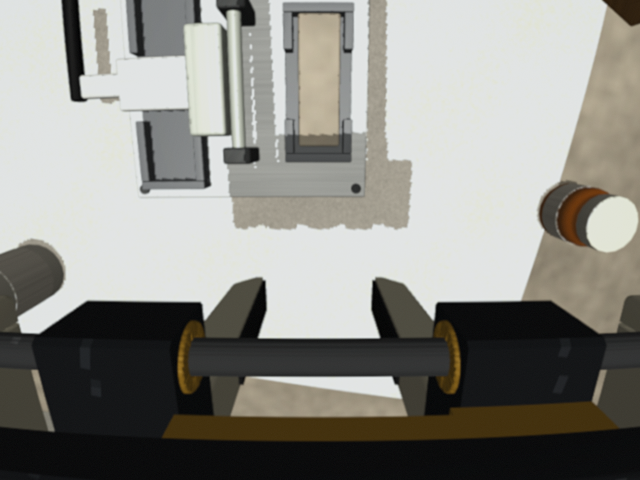

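The prism lies squarely in the short bed (inside about x 298–340, y 12–148). Next is the handle.

Request:
arm_command --increments "0.62 30 -38 0 0; 0.62 60 -75 0 0; 0.62 90 -112 10 0; 0.62 118 -148 25 0; 0.62 145 -181 45 0"

```text
t: 13.3
tool_pos: [0.5373, -0.0238, 0.1902]
orientation: [0.267, -3.13, 0.0]
force: [0.9, -1.7, 0.9]
opening: 0.0354
gripper_force: 0.0
```

Request:
arm_command --increments "0.62 20 -25 30 0; 0.62 28 -35 74 0; 0.62 28 -35 74 0; 0.62 28 -35 74 0; 0.62 28 -35 74 0"

```text
t: 13.8
tool_pos: [0.5189, -0.061, 0.1196]
orientation: [-0.268, 3.128, -0.001]
force: [0.4, -0.5, 1.3]
opening: 0.0355
gripper_force: 0.0
```

```bash
python3 - <<'E'
from h import *
go(.5203,-.061,.058,.17)
m=robot.camera_model('wrist')
im=robot.read_camera('wrist');m1=robot.camera_model('top');
E
```

```text
t13.80 pos [ 0.5189 -0.061   0.1196] yaw 0.171 tilt [ 0.002 -0.    -1.   ] | shift [-1.2 -0.2 61.6] turn 0.001 F [ 0.4 -0.5  1.3] op 0.0355
```

Request:
arm_command --increments "0.62 -1 0 20 0; 0.62 -1 0 40 0; 0.62 -1 0 55 0; 0.62 -1 0 61 0; 0.62 -1 0 61 0" --grip_force 40

```text
t: 14.35
tool_pos: [0.5185, -0.0611, 0.0564]
orientation: [0.268, -3.129, -0.0]
force: [0.2, -0.5, -0.7]
opening: 0.0353
gripper_force: 0.0
```

Request:
arm_command --increments "1 0 0 0 0; 1 0 0 0 0; 1 0 0 0 0; 1 0 0 0 0; 1 0 0 0 0"

```text
t: 14.85
tool_pos: [0.5191, -0.0609, 0.0574]
orientation: [-0.267, 3.129, 0.001]
force: [-0.0, 5.5, 6.1]
opening: 0.0127
gripper_force: 40.0
```

```bash
python3 - <<'E'
from h import *
go(.5203,-.061,.058,.17)
E
```

```text
t14.85 pos [ 0.5191 -0.0609  0.0574] yaw 0.17 tilt [ 0.001  0.001 -1.   ] | shift [-1.2 -0.3 -0.6] turn 0.0 F [-0.   5.5  6.1] op 0.0127
```

Request:
arm_command --increments "1 0 0.5 -10 0; 1 0 2.2 -25 0; 1 0 4.9 -37.5 0; 1 0 11 -55.5 0; 1 0 19.4 -72.5 0"

```text
t: 15.35
tool_pos: [0.5163, -0.045, 0.1311]
orientation: [-0.265, 3.128, -0.008]
force: [3.1, -10.3, 1.0]
opening: 0.013
gripper_force: 40.0
```

```bash
python3 - <<'E'
from h import *
c,s=np.cos(.17),np.sin(.17);H=np.array([.5451,.0904])
def jig():
    p=robot.read_state()['tool_pos'];d=p[:2]-H
    x,y,z=d@[c,s],d@[-s,c],p[2]-.058
    print('jig x,y',x.round(4),y.round(4),'z',z.round(4),'r',np.hypot(y,z),'th',np.degrees(np.arctan2(z,-y)))
jig();go(.52,-.06,.06,.17)
E
```

```text
jig x,y -0.0513 -0.1286 z 0.0731 r 0.14790427000315398 th 29.60594052218855
t15.35 pos [ 0.5163 -0.045   0.1311] yaw 0.169 tilt [ 0.003 -0.005 -1.   ] | shift [ -1.  -15.   71.2] turn -0.001 F [  3.1 -10.3   1. ] op 0.013
```

Request:
arm_command --increments "1 0 10.6 -15.8 0; 1 0 23.1 -30 0; 1 0 37.3 -42.5 0; 1 0 53.1 -53.1 0; 1 0 70.1 -61.5 0"

```text
t: 15.85
tool_pos: [0.5062, 0.0223, 0.1971]
orientation: [-0.262, 3.123, -0.015]
force: [-4.7, -13.5, 22.1]
opening: 0.0128
gripper_force: 40.0
```

Request:
arm_command --increments "1 0 18 -6.1 0; 1 0 36.6 -9.8 0; 1 0 55.5 -11 0; 1 0 74.4 -9.8 0; 1 0 93 -6.1 0"

```text
t: 16.35
tool_pos: [0.4895, 0.1192, 0.201]
orientation: [-0.266, 3.124, -0.0]
force: [2.0, 0.9, 8.8]
opening: 0.0128
gripper_force: 40.0
```

```bash
cat > j.py <<'E'
from h import *
c,s=np.cos(.17),np.sin(.17);H=np.array([.5451,.0904])
st=robot.read_state();p=st['tool_pos'];d=p[:2]-H
x,y,z=d@[c,s],d@[-s,c],p[2]-.058
print('jig x,y',x.round(4),y.round(4),'z',z.round(4),'r',np.hypot(y,z).round(4),'th',np.degrees(np.arctan2(z,-y)).round(1),'F',st['force'].round(1),st['opening'])
E
python3 j.py
```

```text
jig x,y -0.05 0.0378 z 0.143 r 0.1479 th 104.8 F [2.  0.9 8.8] 0.012788973597780617
```

Request:
arm_command --increments "1 0 10 3 0; 1 0 18 6.1 0; 1 0 26.8 10 0; 1 0 35 14.5 0; 1 0 35 14.5 0"

```text
t: 16.85
tool_pos: [0.4833, 0.1544, 0.1841]
orientation: [-0.268, 3.125, 0.002]
force: [4.0, 3.5, 5.9]
opening: 0.0126
gripper_force: 40.0
```

```bash
python3 j.py
```

```text
jig x,y -0.0501 0.0735 z 0.1261 r 0.146 th 120.2 F [4.  3.5 5.9] 0.012574302841964724
```

Request:
arm_command --increments "1 0 8 5 0; 1 0 15.8 10.6 0; 1 0 23 16.6 0; 1 0 30 23.1 0; 1 0 36.5 30 0"

```text
t: 17.35
tool_pos: [0.4774, 0.1891, 0.1534]
orientation: [-0.266, 3.125, -0.001]
force: [6.9, 0.1, 2.5]
opening: 0.0127
gripper_force: 40.0
```

Request:
arm_command --increments "1 0 6 7.3 0; 1 0 11.5 15 0; 1 0 16.6 23.1 0; 1 0 21 31.5 0; 1 0 25 40.1 0"

```text
t: 17.85
tool_pos: [0.473, 0.2136, 0.1131]
orientation: [-0.267, 3.126, -0.001]
force: [7.3, -0.6, 0.5]
opening: 0.0128
gripper_force: 40.0
```

```bash
python3 j.py
```

```text
jig x,y -0.0502 0.1336 z 0.0551 r 0.1445 th 157.6 F [ 7.3 -0.6  0.5] 0.012792080314130518
```

Request:
arm_command --increments "1 0 2.2 6 0; 1 0 4.2 12 0; 1 0 5.9 18 0; 1 0 7.3 23 0; 1 0 8.5 28 0"

```text
t: 18.35
tool_pos: [0.4716, 0.222, 0.0851]
orientation: [-0.267, 3.126, -0.0]
force: [6.4, 0.1, 2.0]
opening: 0.0131
gripper_force: 40.0
```

Request:
arm_command --increments "1 0 0.8 5 0; 1 0 1.4 9 0; 1 0 1.9 13 0; 1 0 2.2 17 0; 1 0 2.3 20 0"

```text
t: 18.85
tool_pos: [0.4711, 0.2246, 0.0651]
orientation: [-0.267, 3.126, 0.001]
force: [6.3, 3.7, 1.1]
opening: 0.0127
gripper_force: 40.0
```

```bash
python3 j.py
```

```text
jig x,y -0.0502 0.1448 z 0.0071 r 0.145 th 177.2 F [6.3 3.7 1.1] 0.012656361730588744
```

Request:
arm_command --increments "1 0 0 1.5 0; 1 0 0 3 0; 1 0 0 4 0; 1 0 0 5 0; 1 0 0 5 0"

```text
t: 19.35
tool_pos: [0.4711, 0.2249, 0.0603]
orientation: [-0.267, 3.126, 0.002]
force: [5.1, 3.8, 0.6]
opening: 0.0129
gripper_force: 40.0
```

Request:
arm_command --increments "1 0 0 1 0; 1 0 0 1.5 0; 1 0 0 2 0; 1 0 0 2 0"

```text
t: 19.75
tool_pos: [0.4711, 0.225, 0.0583]
orientation: [-0.267, 3.126, 0.002]
force: [5.1, 4.1, 0.4]
opening: 0.0134
gripper_force: 40.0
```

```bash
python3 j.py
```

```text
jig x,y -0.0502 0.1451 z 0.0003 r 0.1451 th 179.9 F [5.1 4.1 0.4] 0.013403730010607993
```

Request:
arm_command --increments "1 0 0 0.5 0; 1 0 0 1 0; 1 0 0 1 0"

```text
t: 20.05
tool_pos: [0.4711, 0.225, 0.0574]
orientation: [-0.267, 3.126, 0.002]
force: [4.5, 5.0, 1.2]
opening: 0.0132
gripper_force: 40.0
```

Request:
arm_command --increments "1 0 0 0.5 0; 1 0 0 1 0; 1 0 0 1 0"

```text
t: 20.35
tool_pos: [0.4711, 0.225, 0.0564]
orientation: [-0.267, 3.126, 0.002]
force: [5.5, 5.0, 1.2]
opening: 0.0129
gripper_force: 40.0
```

Request:
arm_command --increments "1 0 0 0.5 0; 1 0 0 1 0; 1 0 0 1 0"

```text
t: 20.65
tool_pos: [0.471, 0.225, 0.0553]
orientation: [-0.267, 3.126, 0.002]
force: [5.4, 4.1, -0.1]
opening: 0.0132
gripper_force: 40.0
```

Request:
arm_command --increments "1 0 0 0.5 0; 1 0 0 1 0; 1 0 0 1 0"

```text
t: 20.95
tool_pos: [0.471, 0.225, 0.0543]
orientation: [-0.267, 3.126, 0.002]
force: [5.0, 4.9, 0.8]
opening: 0.0127
gripper_force: 40.0
```

```bash
python3 j.py; python3 - <<'E'
from h import *
m=robot.camera_model('scene');im=robot.read_camera('scene');u,v=proj(m,[(.50,.19,.05)])[0].astype(int);print(u,v)
cv2.imwrite('pics/s7.png',cv2.resize(im[v-75:v+75,u-100:u+100],None,fx=4,fy=4,interpolation=cv2.INTER_CUBIC))
E
```

```text
jig x,y -0.0502 0.1452 z -0.0037 r 0.1453 th -178.5 F [5.  4.9 0.8] 0.012669166946839752
360 250
```

View pics/s7.png

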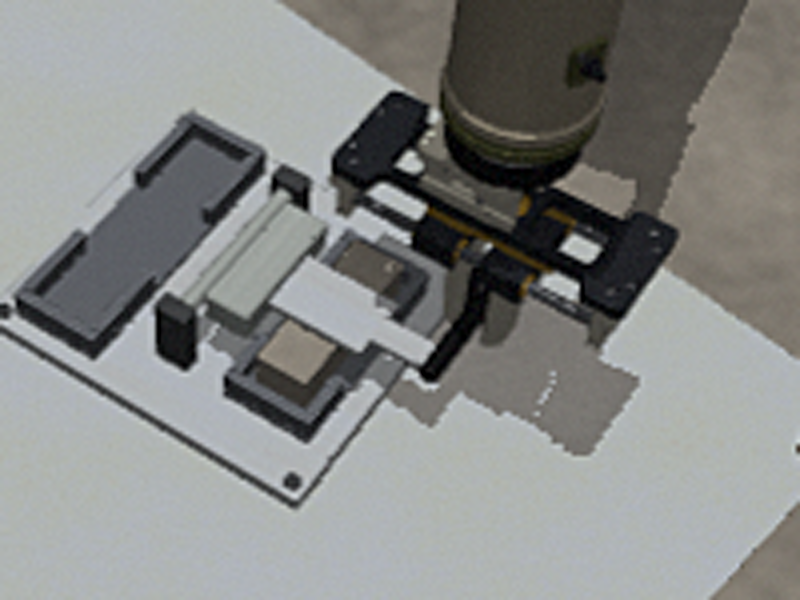

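The arm is over the prism, which lies in the short bed. The arm is near or at its resting height, with no contact force yet. I keep lowering in small steps.

Request:
arm_command --increments "1 0 0 0.5 0; 1 0 0 1 0; 1 0 0 1 0"

```text
t: 21.3
tool_pos: [0.4711, 0.225, 0.0537]
orientation: [-0.267, 3.126, 0.002]
force: [3.6, 4.1, 4.3]
opening: 0.0128
gripper_force: 40.0
```

Request:
arm_command --increments "1 0 0 0.5 0; 1 0 0 1 0; 1 0 0 1 0"

```text
t: 21.6
tool_pos: [0.4711, 0.2251, 0.0534]
orientation: [-0.267, 3.127, 0.002]
force: [0.4, 1.7, 11.7]
opening: 0.0133
gripper_force: 40.0
```

Request:
arm_command --increments "1 0 0 0.5 0; 1 0 0 1 0; 1 0 0 1 0"

```text
t: 21.9
tool_pos: [0.4712, 0.2251, 0.0533]
orientation: [-0.267, 3.127, 0.002]
force: [-4.8, -0.1, 21.7]
opening: 0.0128
gripper_force: 40.0
```

Contact: the arm rests on the prism. I relieve the pressure, open, and lift clear.

Request:
arm_command --increments "1 0 0 -1 0; 1 0 0 -2 0; 0.85 0 0 -2 0; 0.7 0 0 -2 0; 0.62 0 0 -2 0"

```text
t: 22.4
tool_pos: [0.4687, 0.2238, 0.0517]
orientation: [0.267, -3.129, 0.001]
force: [-0.3, -0.2, -0.4]
opening: 0.0253
gripper_force: 0.0
```

Request:
arm_command --increments "0.6 0 0 -2 0; 0.6 0 0 -15 0; 0.6 0 0 -50 0; 0.6 0 0 -100 0; 0.6 0 0 -150 0"

```text
t: 22.9
tool_pos: [0.4686, 0.2238, 0.204]
orientation: [0.267, -3.129, 0.001]
force: [1.6, -0.2, 0.7]
opening: 0.0371
gripper_force: 0.0
```

Request:
arm_command --increments "0.6 -50 0 -10 0; 0.6 -100 0 -20 0; 0.6 -150 -10 -30 0; 0.6 -170 -20 -30 0; 0.6 -170 -30 -30 0"

```text
t: 23.4
tool_pos: [0.6444, 0.2227, 0.2323]
orientation: [-0.266, 3.13, -0.0]
force: [-0.3, -0.6, 0.4]
opening: 0.0372
gripper_force: 0.0
```

Request:
arm_command --increments "0.6 0 0 0 0; 0.6 0 0 0 0"

```text
t: 23.6
tool_pos: [0.6412, 0.2233, 0.2324]
orientation: [0.266, -3.13, -0.0]
force: [-0.5, -1.0, -0.5]
opening: 0.0376
gripper_force: 0.0
```

```bash
python3 snap.py w8; python3 - <<'E'
from h import *
a=cv2.imread('pics/w8.png')[:300];t=robot.read_camera('top')[195:305,260:500]
cv2.imwrite('pics/fin.png',np.vstack([a,cv2.resize(t,(640,293))]))
go(.5,.1,.3,.17)
E
```

```text
t23.70 pos [0.6411 0.2238 0.2327] yaw 0.171 tilt [ 0.  0. -1.] | shift [160.1 -98.  -67.4] turn 0.001 F [-0.2 -0.5  0.2] op 0.0372
```

View pics/fin.png

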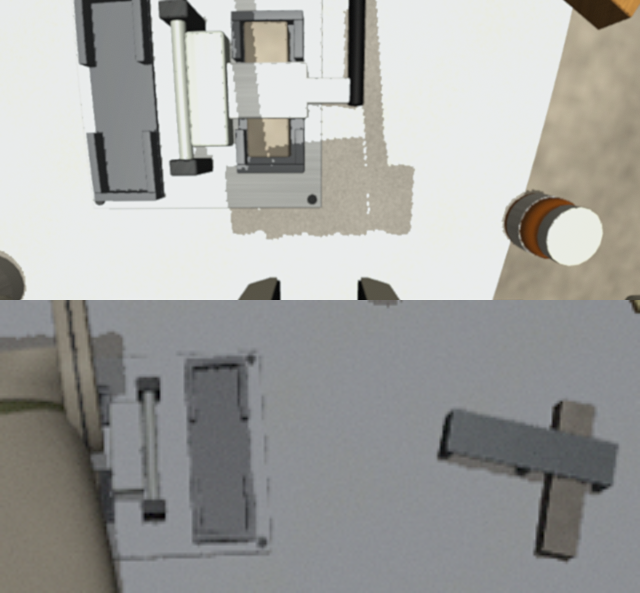

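The arm (plate at about (270,90)) lies over the prism in the short bed, the handle is at (357,50), and the long prism is still in the rack at (570,480). The robot touches nothing.

```bash
python3 -c "
from plant import robot
print(robot.close_job())"
```

```text
the job is handed in; nothing more can be done
None
```

I laid the short prism in the open short bed, swung the hold-down arm over and let it down gently on it, left the long prism in the rack, and handed the job in at about 24 s of robot time.

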